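Make up two water-sampling kits from the stock

ROBOT

A 6-joint arm with a two-finger parallel gripper is mounted at the origin on the work surface. World frame = base frame: x ahead of the robot, y to its left, z up, the work surface at z = 0. Lengths are in mm, angles in rad, forces in N, time in s.
With the tool pointing down it reaches from about 350 to 875 mm from the base axis. Payload 4.2 kg.
Tool frame: the origin (TCP) lies at the very end of the fingers, on their centre line; the grasp point (between the pads) lies 19 mm behind it (pinch_z is the distance from the TCP to the grasp point, in mm); z points along the fingers, y is the line along which they close (so a half turn about z gives the same grasp; the last joint's range is limited). The gripper opens to 85 mm and grips with 20 to 120 N. Pads are 22 mm wide; open, the fingers measure 114 mm over their backs; the gripper's body (76 mm by 85 mm) begins 54 mm behind the grasp point. The pads swing forward as they close: fully open they stand 13 mm farther back than shut.
Start: joints at [1.488, 0.385, 0.008, 0, -1.194, -0.259], TCP at [209.457, 588.835, 195.612] pointing down, gripper open.
Joint ranges: [-3.14, 3.14], [-1.21, 2.06], [-1.07, 1.41], [-3.16, 2.05], [-2.99, -0.16], [-3.1, 3.1]. Speed limits (rad/s): [2.79, 2.79, 3.14, 3.14, 3.14, 3.14].

INTERFACE

Orientations are given as a unit quaternion [x, y, z, w].
In Python, from bench import * gives the robot as it stands.
- The arm moves only by the tool arm_command, never from a script. Its argument "steps" is one flat list of numbers, 4 for each row, row after row: the shift along the tool's x, y, z in m, then the turn about the tool's z in rad. In form: [tx, ty, tz, roll, tx, ty, tz, roll, ...]. A call has 1 to 20 rows; each row shifts and turns the commanded pose from where the row before left it, along the tool's axes as they then stand; what a row does not reach is not made up. A row lasts 1/8 s, in which the tool goes at most 62.5 mm and 10.7 degrees, less where a joint would pass 70% of its speed; a pose out of reach is approached as far as the arm can. A call with a gripper value outside its range is refused whole. "grip" is the finger opening in m, from 0 to 0.0854, set as the call begins (left out, the last holds). The fingers move at their own pace and stop on an object; the grip force is fixed at half the most. Time passes only in rows, so rows that do not move let the fingers close. It gives the time, the measured TCP pose, the force, the opening and the grip force at its end, in the units of the state.
- read_state(): the state, without advancing time (a new reading comes with each control period).
- get_image(name): name is "side" or "top"; returns the picture (384x512x3 uint8, red, green, blue); there is no depth.
- get_calibration(name): a dict with "camera_matrix" (3x3 intrinsics, pixels), "cam_to_world" (4x4, takes a point from camera to world coordinates). Camera axes: x right, y down, z forward; pixel columns grow to the right and rows downward; lengths in mm; the calibration is good to about 2 mm. A picture is of the moment at which its call begins. get_calibration takes no time and is no camera call.
- job_done(): hands the job in; it is judged then, once.
The state is a dict: "clock": time; "joints": joint angles; "joint_vel": joint speeds; "joint_efforts": joint torques, N m; "position": TCP position; "ee_rot": TCP orientation; "contact_force": force on the tool from outside, world axes, zero at the start; "wrist_torque": the same for the moment, N m; "gripper_width": finger opening in mm; "grasp_force": force on a finger pad.
Only numpy, scipy, OpenCV 4.12 (cv2) and the standard library are available. Lean on these libraries where they do the work, as an engineer would, in place of code of your own. Each camera call takes 0.05 s, during which the arm holds its last target. There are 200 camera calls.

TASK

Make up the two water-sampling kits: the teal tray gets the red-capped jar, the yellow-capped jar and the charged syringe (the one whose plunger is pulled out); the grey tray gets the purple-capped jar and the empty syringe (plunger pushed in). Stand each jar upright in a well of its own in its tray and lay each syringe flat in its tray's long trough, leaving the plungers as they are. The green-capped jar belongs in neither kit: leave it standing where it is.

Things in the scene. Friction and masses are not known exactly. Their poses are not given: they have to be found in the camera images.
- syringe_a_barrel (a point): 20 ml syringe, amber barrel, lying flat, 45 g, plunger pulled out, blue rod showing (charged). This point: middle of the barrel on its axis, 11 mm above the surface; x points to the nozzle. Barrel 22 mm wide, x -44 to 44 mm (hold it here, across x); white nozzle cap ends at x = 58 mm; flange 36 mm wide (y) at x = -46; blue thumb rest, 20 mm wide, ends at x = -58 mm less the plunger's joint value
- plunger_a (a joint): plunger of syringe_a: m that it is pulled out; 0 = pushed fully in, 40 to 52 mm at the start; it slides with about 4 N friction and stays where it is left
- syringe_b_barrel (a point): 20 ml syringe, amber barrel, lying flat, 45 g, plunger pushed in (empty). This point: middle of the barrel on its axis, 11 mm above the surface; x points to the nozzle. Barrel 22 mm wide, x -44 to 44 mm (hold it here, across x); white nozzle cap ends at x = 58 mm; flange 36 mm wide (y) at x = -46; blue thumb rest, 20 mm wide, ends at x = -58 mm less the plunger's joint value
- plunger_b (a joint): plunger of syringe_b: m that it is pulled out; 0 = pushed fully in, 0 to 3 mm at the start; it slides with about 4 N friction and stays where it is left
- red_jar_center (a point): sample jar, white pot 39 mm wide with a red screw cap 42 mm wide (the top 17 mm), 56 mm high, 30 to 65 g, standing; this point: the jar's middle, 28 mm above its foot, z up. Hold it by the cap, so that the fingers stay above the tray's walls
- yellow_jar_center (a point): sample jar, white pot 39 mm wide with a yellow screw cap 42 mm wide (the top 17 mm), 56 mm high, 30 to 65 g, standing; this point: the jar's middle, 28 mm above its foot, z up. Hold it by the cap, so that the fingers stay above the tray's walls
- purple_jar_center (a point): sample jar, white pot 39 mm wide with a purple screw cap 42 mm wide (the top 17 mm), 56 mm high, 30 to 65 g, standing; this point: the jar's middle, 28 mm above its foot, z up. Hold it by the cap, so that the fingers stay above the tray's walls
- teal_tray: teal (blue-green) plastic kit tray, 149 (its x) x 204 mm (y; thin rim 6 mm beyond), fixed; origin: centre of its underside. Floor 3 mm thick; walls and dividers 3 mm thick, tops 14 mm above the bench. Its -x half is one long trough along y, 76 (x) x 198 mm inside, centre x = -33.5 mm, y = 0. Its +x half has three wells 64 x 64 mm inside, centres x = 39.5 mm, y = -67, 0, 67 mm; any well will do for a jar
- grey_tray: dark grey plastic kit tray, 149 (its x) x 204 mm (y; thin rim 6 mm beyond), fixed; origin: centre of its underside. Floor 3 mm thick; walls and dividers 3 mm thick, tops 14 mm above the bench. Its -x half is one long trough along y, 76 (x) x 198 mm inside, centre x = -33.5 mm, y = 0. Its +x half has three wells 64 x 64 mm inside, centres x = 39.5 mm, y = -67, 0, 67 mm; any well will do for a jar
- green_jar_center (a point): sample jar, white pot 39 mm wide with a green screw cap 42 mm wide (the top 17 mm), 56 mm high, 30 to 65 g, standing; this point: the jar's middle, 28 mm above its foot, z up. Not wanted in either kit

How it is judged (in metres and radians):
At the end, for the whole second after the job is handed in: Each jar upright (0.12 rad) on the floor of a well (5 mm) of its tray, within 14.5 mm of the wells' row; each syringe level (0.06 rad) on its tray's trough floor, barrel middle within 58 mm of the trough's; plunger a over 34 mm out, b under 10; all at rest; green jar upright, moved under 25 mm (x of red_jar_center in the frame of teal_tray between 0.025 and 0.054 m and y of red_jar_center in the frame of teal_tray between -0.082 and 0.082 m and z of red_jar_center in the frame of teal_tray between 0.026 and 0.036 m and angle between each of red_jar_center, yellow_jar_center, purple_jar_center, green_jar_center's own z axis and vertical below 0.12 rad and linear speed of each of red_jar, yellow_jar, purple_jar, syringe_a, syringe_b below 0.02 m/s and x of yellow_jar_center in the frame of teal_tray between 0.025 and 0.054 m and y of yellow_jar_center in the frame of teal_tray between -0.082 and 0.082 m and z of yellow_jar_center in the frame of teal_tray between 0.026 and 0.036 m and x of purple_jar_center in the frame of grey_tray between 0.025 and 0.054 m and y of purple_jar_center in the frame of grey_tray between -0.082 and 0.082 m and z of purple_jar_center in the frame of grey_tray between 0.026 and 0.036 m and x of syringe_a_barrel in the frame of teal_tray between -0.063 and -0.004 m and y of syringe_a_barrel in the frame of teal_tray between -0.058 and 0.058 m and z of syringe_a_barrel in the frame of teal_tray between 0.01 and 0.019 m and angle between syringe_a_barrel's own x axis and vertical between 1.51 and 1.63 rad and x of syringe_b_barrel in the frame of grey_tray between -0.063 and -0.004 m and y of syringe_b_barrel in the frame of grey_tray between -0.058 and 0.058 m and z of syringe_b_barrel in the frame of grey_tray between 0.01 and 0.019 m and angle between syringe_b_barrel's own x axis and vertical between 1.51 and 1.63 rad and value of joint plunger_a above 0.034 m and value of joint plunger_b below 0.01 m and distance of green_jar_center from where it was at the start of the episode below 0.025 m); the robot touches nothing.
It fails at once if the charged syringe's plunger was pushed in (value of joint plunger_a below 0.03 m).
It also fails if it takes over 102 s, if anything falls off the work surface, if the arm or the gripper's body presses on something with over 40 N, if the wrist force passes 120 N, or if a joint passes its speed limit or range.

## Working session

There is one attempt and no reset: what is moved stays moved. The work goes in short steps, Python scripts to look and compute and a tool call to move; the robot and the scene stay as the last step left them, time stands still between calls to the robot, and variables do not carry over. Pictures are saved under pics/ and viewed, at most 14 in all, crops included, and the job is handed in when it is done.

Besides the shell and the picture viewer there is one more tool, called in YAML: its name, and indented under it one key for each argument. arm_command: Moves the arm, as the interface text tells. Its arguments: {"type":"object","properties":{"steps":{"type":"array","items":{"type":"number"}},"grip":{"type":"number"}},"required":["steps"]}

```bash
mkdir -p pics
python3 - <<'E'
from bench import *
import cv2,numpy as np
for n in ("top","side"):
    im=get_image(n); cv2.imwrite(f"pics/{n}0.png",cv2.cvtColor(im,cv2.COLOR_RGB2BGR))
    c=get_calibration(n); print(n,np.round(c["camera_matrix"],1).tolist(),np.round(c["cam_to_world"],3).tolist())
s=read_state();print(s["position"],s["ee_rot"],s["clock"],s["gripper_width"])
E
```

```text
top [[469.8, 0.0, 256.5], [0.0, 469.8, 186.2], [0.0, 0.0, 1.0]] [[-0.019, -0.997, 0.074, 479.069], [-1.0, 0.018, -0.013, 4.956], [0.012, -0.074, -0.997, 1266.289], [0.0, 0.0, 0.0, 1.0]]
side [[375.9, 0.0, 258.0], [0.0, 375.9, 195.1], [0.0, 0.0, 1.0]] [[0.965, -0.177, 0.194, 409.653], [-0.262, -0.655, 0.708, -699.566], [0.002, -0.734, -0.679, 698.586], [0.0, 0.0, 0.0, 1.0]]
[209.26741102 588.27713937 194.63944432] [ 9.85419001e-01 -1.70142326e-01 -1.18416686e-04  9.83527016e-04] 0.1 85.36909741935764
```

View pics/top0.png

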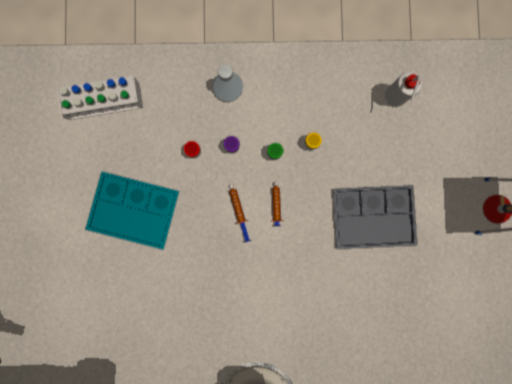

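View pics/side0.png

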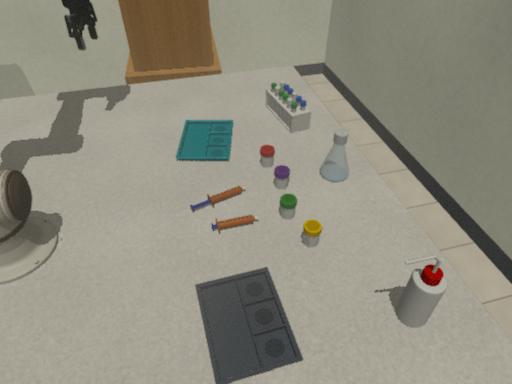

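The top view shows the caps (red 192,150; purple 232,144; green 275,151; yellow 313,140), the trays (teal 132,210; grey 374,216) and the syringes (charged 238,208; empty 277,203), with both nozzles pointing up in the image (+x). In both trays the wells are on the +x side. The flask, rack and bottle stand farther out.

```bash
cat > h.py <<'E'
from bench import *
import cv2,numpy as np
def ray(n,uv,z):
    c=get_calibration(n);K=np.array(c["camera_matrix"]);T=np.array(c["cam_to_world"])
    d=T[:3,:3]@np.linalg.solve(K,np.array([uv[0],uv[1],1.]));o=T[:3,3]
    return (o+d*(z-o[2])/d[2])[:2]
HSV={"red":(0,8,150,80),"yellow":(20,30,150,120),"purple":(130,155,90,40),"green":(50,75,120,40),"teal":(84,98,150,50),"orange":(5,16,140,60),"blue":(112,128,120,60)}
def mask(im,col):
    h=cv2.cvtColor(im,cv2.COLOR_RGB2HSV);a,b,s,v=HSV[col]
    return cv2.inRange(h,(a,s,v),(b,255,255))
def conts(im,col,amin=15):
    cs,_=cv2.findContours(mask(im,col),cv2.RETR_EXTERNAL,cv2.CHAIN_APPROX_NONE)
    return sorted([c for c in cs if cv2.contourArea(c)>amin],key=cv2.contourArea,reverse=True)
def wpts(c,z,n="top"): return np.array([ray(n,p[0],z) for p in c],np.float32)
E
cat > m.py <<'E'
from h import *
im=get_image("top"); sd=get_image("side")
for col in("red","purple","green","yellow"):
    for n,i in(("top",im),("side",sd)):
        for c in conts(i,col,20)[:3]:
            w=wpts(c,50 if n=="side" else 56,n);(x,y),r=cv2.minEnclosingCircle(w)
            print(col,n,np.round(c[:,0].mean(0)),"c",np.round([x,y,r],1))
for c in conts(im,"teal",500)[:1]:
    print("teal",cv2.minAreaRect(wpts(c,14)))
h=cv2.cvtColor(im,cv2.COLOR_RGB2GRAY);m=np.zeros_like(h);m[170:262,315:430]=(h[170:262,315:430]<105)*255
m=cv2.morphologyEx(m,cv2.MORPH_OPEN,np.ones((3,3)))
cs,_=cv2.findContours(m,cv2.RETR_EXTERNAL,2);c=max(cs,key=cv2.contourArea);print("grey",cv2.minAreaRect(wpts(c,14)))
for col in("orange","blue"):
    for n,i in(("top",im),("side",sd)):
      for c in conts(i,col,10)[:6]:
        px=c[:,0].mean(0)
        if 220<px[0]<295 and 175<px[1]<250 or n=="side" and 180<px[0]<265 and 180<px[1]<240: print(col,n,np.round(px),cv2.minAreaRect(wpts(c,14 if n=="top" else 12,n)))
E
python3 m.py
python3 - <<'E'
import cv2
im=cv2.imread("pics/top0.png")[130:262,80:430];cv2.imwrite("pics/crop0.png",cv2.resize(im,None,fx=2.28,fy=2.28,interpolation=2))
E
```

```text
red top [191. 149.] c [669.9 156.5  21.1]
red top [412.  81.] c [ 840.2 -427.    17.2]
red top [507. 216.] c [ 477.2 -657.2   15. ]
red side [432. 275.] c [ 878.4 -350.7   27.2]
red side [267. 149.] c [673.5 162.1  20.7]
purple top [231. 144.] c [681.3  53.4  20.4]
purple side [282. 170.] c [684.1  58.2  20.3]
green top [275. 150.] c [661.1 -60.1  20.3]
green top [ 89. 100.] c [802.1 421.8   9.6]
green top [ 65. 104.] c [793.8 482.7  10. ]
green side [289. 201.] c [662.4 -61.1  24.5]
yellow top [313. 140.] c [ 686.8 -161.1   21. ]
yellow side [312. 227.] c [ 688.2 -163.4   25.9]
teal ((514.949951171875, 320.6189270019531), (210.7772674560547, 156.44204711914062), 74.56745910644531)
grey ((485.76605224609375, -322.737060546875), (158.46231079101562, 218.97915649414062), 1.0582807064056396)
orange top [276. 204.] ((526.19384765625, -62.31584548950195), (90.982666015625, 18.914262771606445), 0.8160569071769714)
orange top [237. 206.] ((522.724853515625, 42.77112579345703), (90.34686279296875, 18.614316940307617), 15.748361587524414)
orange side [235. 222.] ((526.0844116210938, -62.08915710449219), (91.95172119140625, 22.8474178314209), 0.26062360405921936)
orange side [226. 194.] ((524.2745361328125, 43.57740783691406), (91.58946990966797, 22.858869552612305), 15.402960777282715)
blue top [244. 232.] ((451.4738464355469, 23.423381805419922), (47.618507385253906, 9.384208679199219), 15.764976501464844)
```

View pics/crop0.png

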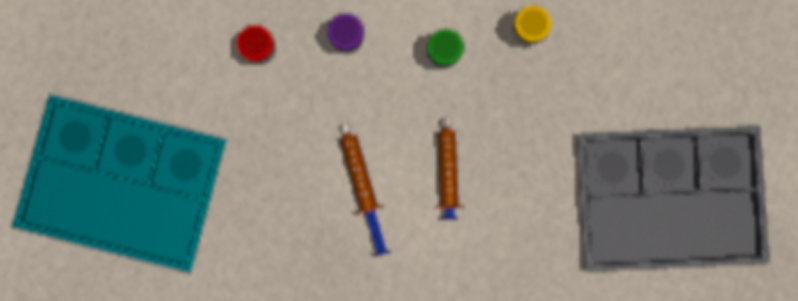

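Sizes and heights agree: caps have radius about 20–21 mm, and the tray and barrel lengths match. I start with the red jar: turn the tool to θ=0 (tool x = world x, tool y = -world y) and go above it.

arm_command:
  steps: [0,0,0,-0.171,0,0,0,-0.171,0.042,0.039,0.006,0,0.042,0.039,0.006,0,0.042,0.039,0.006,0,0.042,0.039,0.006,0,0.042,0.039,0.006,0,0.042,0.039,0.006,0,0.042,0.039,0.006,0,0.042,0.039,0.006,0,0.042,0.039,0.006,0,0.042,0.039,0.006,0,0.042,0.039,0.006,0,0,0,0,0]
  grip: 0.085

```text
clock: 1.95
position: [673.1, 156.4, 127.5]
ee_rot: [1.0, -0.003, -0.001, 0.001]
contact_force: [0.1, 0.5, -1.1]
gripper_width: 85.2
grasp_force: 0.0
```

arm_command:
  steps: [-0.001,-0.002,0.035,0,0,0,0.035,0,0,0,0.031,0,0,0,0,0]

```text
clock: 2.45
position: [667.9, 161.7, 25.7]
ee_rot: [1.0, 0.0, -0.003, 0.001]
contact_force: [-0.4, 0.2, -0.3]
gripper_width: 84.7
grasp_force: 0.0
```

arm_command:
  steps: [0,0,0,0,0,0,0,0,0,0,0,0,0,0,0,0,0,0,0,0,0,0,0,0]
  grip: 0.02

```text
clock: 3.2
position: [670.6, 161.9, 28.6]
ee_rot: [1.0, 0.0, 0.0, 0.0]
contact_force: [0.5, -0.2, -0.2]
gripper_width: 19.9
grasp_force: 0.0
```

Run:
```python
from h import *
s=read_state();print(s["position"],s["gripper_width"])
a=get_image("side")[100:240,180:380];b=get_image("top")[90:230,110:310]
cv2.imwrite("pics/c1.png",cv2.cvtColor(cv2.resize(np.vstack([a,b]),None,fx=2.1,fy=2.1,interpolation=2),cv2.COLOR_RGB2BGR))
```

```text
[670.55217047 161.87130454  28.63418862] 19.855623543461668
```

View pics/c1.png

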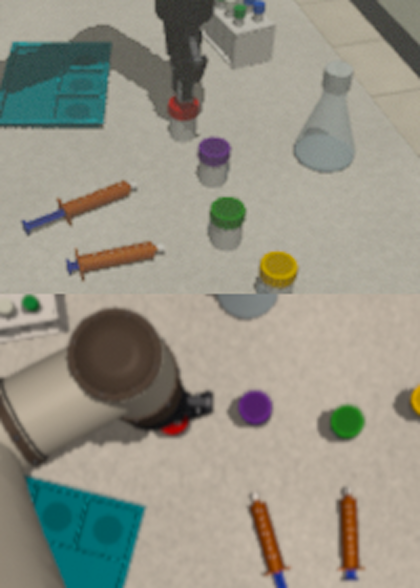

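The red cap hasn't moved, and the fingers shut without touching it; they seem to be above or behind the cap. I'll check the reported TCP against the pictures.

```bash
cat >> h.py <<'E'
def proj(n,p):
    c=get_calibration(n);K=np.array(c["camera_matrix"]);T=np.linalg.inv(np.array(c["cam_to_world"]))
    q=K@(T@np.r_[p,1])[:3];return np.round(q[:2]/q[2],1)
E
python3 - <<'E'
from h import *
s=read_state()
for p in([209,588,195],[670.5,162,28.6],[670.5,162,60],[670.5,162,90]):
    print(p,proj("side",p),proj("top",p))
print("joints",np.round(s["joints"],3))
a=cv2.imread("pics/side0.png")[0:70,40:120];a=cv2.resize(a,None,fx=4,fy=4,interpolation=2)
b=cv2.cvtColor(get_image("side")[100:190,220:320],cv2.COLOR_RGB2BGR);b=cv2.resize(b,None,fx=4,fy=4,interpolation=2)
o=np.zeros((360,720,3),np.uint8);o[:280,:320]=a;o[:,320:]=b;cv2.imwrite("pics/c2.png",o)
E
```

```text
[209, 588, 195] [93.4 59.4] [-10.  348.4]
[670.5, 162, 28.6] [266.3 155.1] [190.5 149.9]
[670.5, 162, 60] [266.5 146.4] [189.  148.1]
[670.5, 162, 90] [266.6 137.8] [187.4 146.2]
joints [ 0.471  0.633 -0.013  0.    -0.925  1.1  ]
```

View pics/c2.png

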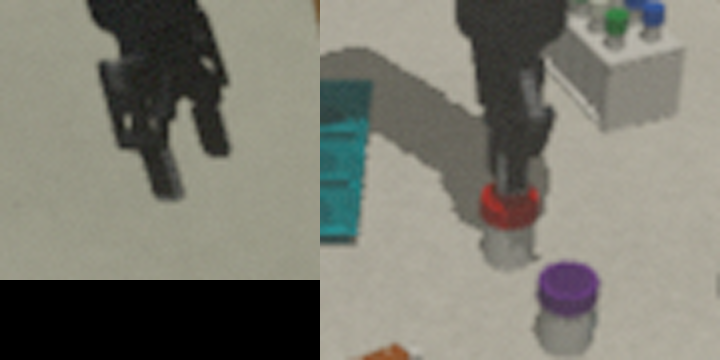

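The tips appear at z≈57, right above the cap, while the state reports 28.6, so the reported z reads about 28 mm low. I'll move to a free spot on the bench and touch it gently to get the true offset.

arm_command:
  steps: [0,0,-0.04,0,-0.035,0.021,0,0,-0.035,0.021,0,0,0,0,0.03,0,0,0,0.03,0,0,0,0,0,0,0,0,0]
  grip: 0.02

```text
clock: 4.22
position: [601.5, 120.2, 9.6]
ee_rot: [1.0, 0.0, 0.001, -0.0]
contact_force: [-0.6, -0.3, 0.3]
gripper_width: 19.9
grasp_force: 0.0
```

Run:
```python
from h import *
for i in range(3):
    s=read_state();print(s["position"],s["contact_force"])
    b=get_image("side")
p=s["position"]
for dz in(0,15,28,40):print(dz,proj("side",p+np.array([0,0,dz])),proj("top",p+np.array([0,0,dz])))
b=b[110:210,190:310];t=get_image("top")[110:210,150:270]
cv2.imwrite("pics/c3.png",cv2.cvtColor(cv2.resize(np.hstack([b,t]),None,fx=3.2,fy=3.2,interpolation=2),cv2.COLOR_RGB2BGR))
```

```text
[601.53904598 120.24648123   9.60829233] [-0.61928879 -0.3278628   0.27235853]
[601.75713407 120.37876471   9.9935199 ] [ 0.1123059  -0.29604655 -0.25514877]
[601.73268295 120.42757972  10.05973977] [ 0.30039933 -0.20666499  0.23850511]
0 [247.3 172.4] [207.2 176.1]
15 [247.2 168.3] [206.6 175.6]
28 [247.1 164.7] [206.2 175.1]
40 [247.  161.3] [205.7 174.6]
```

View pics/c3.png

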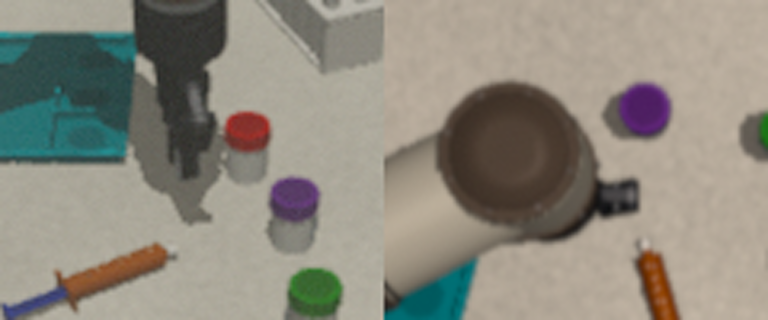

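The tips are at px (248,166) where the reported pose projects to (247,172), so the true z is about 25 mm higher. xy agrees. Now the touch.

arm_command:
  steps: [0,0,0.02,0,0,0,0.005,0,0,0,0.003,0,0,0,0,0]

```text
clock: 4.92
position: [600.8, 120.0, -19.0]
ee_rot: [1.0, 0.0, 0.0, -0.0]
contact_force: [-0.2, 0.0, 0.5]
gripper_width: 19.8
grasp_force: 0.0
```

arm_command:
  steps: [0,0,0.002,0,0,0,0,0]

```text
clock: 5.18
position: [600.6, 119.9, -21.3]
ee_rot: [1.0, 0.0, 0.0, -0.0]
contact_force: [0.4, 0.3, -0.1]
gripper_width: 20.0
grasp_force: 0.0
```

arm_command:
  steps: [0,0,0.002,0,0,0,0,0]

```text
clock: 5.42
position: [600.4, 119.9, -23.5]
ee_rot: [1.0, 0.0, -0.0, 0.0]
contact_force: [0.6, 0.3, 0.4]
gripper_width: 20.0
grasp_force: 0.0
```

arm_command:
  steps: [0,0,0.002,0,0,0,0,0]

```text
clock: 5.68
position: [600.4, 119.8, -25.6]
ee_rot: [1.0, 0.0, -0.0, 0.0]
contact_force: [-0.3, 0.2, 0.3]
gripper_width: 20.3
grasp_force: 0.0
```

arm_command:
  steps: [0,0,0.002,0,0,0,0,0]

```text
clock: 5.92
position: [600.4, 119.8, -27.6]
ee_rot: [1.0, 0.0, -0.0, 0.0]
contact_force: [0.4, -0.7, 0.7]
gripper_width: 20.1
grasp_force: 0.0
```

arm_command:
  steps: [0,0,0.0015,0,0,0,0,0]

```text
clock: 6.18
position: [600.4, 119.9, -29.0]
ee_rot: [1.0, 0.0, -0.0, 0.0]
contact_force: [-0.4, 0.8, -0.6]
gripper_width: 19.9
grasp_force: 0.0
```

arm_command:
  steps: [0,0,0.0015,0,0,0,0,0]

```text
clock: 6.42
position: [600.4, 119.9, -30.5]
ee_rot: [1.0, 0.0, -0.0, 0.0]
contact_force: [0.2, 0.0, -0.3]
gripper_width: 20.0
grasp_force: 0.0
```

Run:
```python
from h import *
s=read_state();print(s["position"],s["contact_force"],s["wrist_torque"])
b=get_image("side")[110:210,190:310]
cv2.imwrite("pics/c4.png",cv2.cvtColor(cv2.resize(b,None,fx=4,fy=4,interpolation=2),cv2.COLOR_RGB2BGR))
```

```text
[600.41313481 119.85296269 -30.53997993] [ 0.15707648  0.00090577 -0.2714397 ] [-0.01816872  0.03388958  0.00259887]
```

View pics/c4.png

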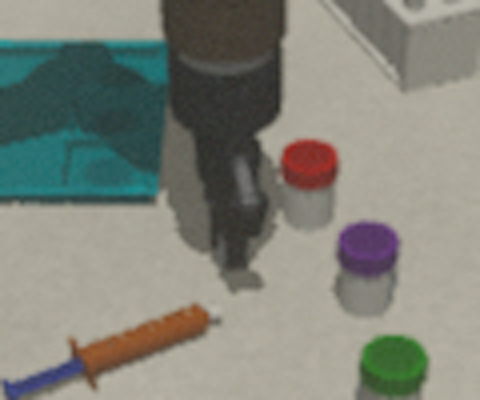

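The tip is at about px (248,177) with its shadow just below, so it is a few mm above the bench. I continue down.

arm_command:
  steps: [0,0,0.0015,0,0,0,0.0015,0,0,0,0,0]

```text
clock: 6.85
position: [600.4, 119.9, -33.6]
ee_rot: [1.0, 0.0, -0.0, 0.0]
contact_force: [-0.3, 0.1, 0.1]
gripper_width: 20.2
grasp_force: 0.0
```

arm_command:
  steps: [0,0,0.0015,0,0,0,0,0]

```text
clock: 7.1
position: [600.5, 119.9, -35.0]
ee_rot: [1.0, 0.0, -0.0, 0.0]
contact_force: [0.4, -0.4, -0.1]
gripper_width: 20.2
grasp_force: 0.0
```

arm_command:
  steps: [0,0,0.0015,0,0,0,0,0]

```text
clock: 7.35
position: [600.7, 120.0, -35.4]
ee_rot: [1.0, 0.0, 0.0, 0.0]
contact_force: [-2.1, -0.1, 4.9]
gripper_width: 20.2
grasp_force: 2.5
```

Contact is at reported z −35.2, so true tip z = reported + 35. Grasp height for the caps becomes reported ≈ −8.

arm_command:
  steps: [0,0,-0.05,0,0,0,-0.05,0,0.035,-0.019,0,0,0.035,-0.019,0,0,0,0,0,0,0,0,0.036,0,0,0,0.036,0,0,0,0,0]
  grip: 0.085

```text
clock: 8.35
position: [667.1, 156.4, -11.9]
ee_rot: [1.0, -0.0, -0.004, 0.002]
contact_force: [0.3, -0.6, 0.9]
gripper_width: 84.8
grasp_force: 0.0
```

arm_command:
  steps: [0,0,0,0,0,0,0,0,0,0,0,0,0,0,0,0,0,0,0,0]
  grip: 0.03

```text
clock: 8.98
position: [671.8, 158.4, -6.1]
ee_rot: [1.0, 0.0, 0.002, -0.0]
contact_force: [-1.1, -0.3, 7.0]
gripper_width: 40.3
grasp_force: 60.1
```

Gripped (40 mm, 60 N). Lift it and carry it to the teal well at tray y=+67.

arm_command:
  steps: [0,0,-0.038,0,0,0,-0.038,0,-0.02,-0.0435,0,0,-0.02,-0.0435,0,0,-0.02,-0.0435,0,0,-0.02,-0.0435,0,0,-0.02,-0.0435,0,0,0,0,0,0,0,0,0,0]

```text
clock: 10.1
position: [570.2, 375.2, 67.4]
ee_rot: [1.0, 0.0, -0.0, 0.0]
contact_force: [0.7, -0.1, -0.3]
gripper_width: 40.4
grasp_force: 60.7
```

arm_command:
  steps: [0,0,0.03,0,0,0,0.03,0,0,0,0.007,0,0,0,0,0]

```text
clock: 10.6
position: [571.1, 374.6, 0.7]
ee_rot: [1.0, -0.0, 0.0, 0.0]
contact_force: [0.8, -0.1, -0.4]
gripper_width: 40.1
grasp_force: 60.7
```

arm_command:
  steps: [0,0,0.002,0,0,0,0.001,0,0,0,0,0]

```text
clock: 10.98
position: [570.7, 375.7, -1.8]
ee_rot: [1.0, 0.0, 0.0, -0.0]
contact_force: [0.6, -0.4, 0.0]
gripper_width: 40.2
grasp_force: 60.7
```

arm_command:
  steps: [0,0,0,0,0,0,0,0,0,0,0,0]
  grip: 0.06

```text
clock: 11.35
position: [570.6, 375.5, -2.3]
ee_rot: [1.0, 0.0, 0.0, -0.0]
contact_force: [-0.3, -0.9, -0.6]
gripper_width: 60.0
grasp_force: 0.0
```

arm_command:
  steps: [0,0,-0.03,0,0,0,-0.05,0,0.028,0.051,0,0,0.028,0.051,0,0,0.028,0.051,0,0,0.028,0.051,0,0,0,0.055,0,0,0,0.055,0,0,0,0.055,0,0,0,0.055,0,0,0,0.055,0,0,0,0.055,0,0,0,0,0,0,0,0,0,0]
  grip: 0.085

```text
clock: 13.1
position: [682.5, -158.6, 77.5]
ee_rot: [1.0, -0.0, -0.0, -0.0]
contact_force: [0.2, -0.2, -0.0]
gripper_width: 84.9
grasp_force: 0.0
```

```bash
python3 m.py | grep -v "red top \[[45]"
python3 - <<'E'
from h import *
a=get_image("top")[90:260,70:330]
b=get_image("side")[90:260,150:350]
cv2.imwrite("pics/c5.png",cv2.cvtColor(cv2.resize(np.hstack([a,b]),None,fx=1.73,fy=1.73,interpolation=2),cv2.COLOR_RGB2BGR))
E
```

```text
red top [108. 188.] c [569.4 372.4  21.1]
red side [431. 274.] c [ 878.4 -350.7   27.2]
red side [219. 116.] c [572.2 377.9  28.3]
purple top [227. 143.] c [681.6  59.9  17.3]
green top [278. 150.] c [662.2 -65.9  18.5]
green top [ 65. 104.] c [793.8 482.7  10. ]
green top [ 89. 100.] c [802.3 421.6   9.5]
green side [285. 202.] c [656.8 -61.4  25.6]
yellow top [314. 145.] c [ 675.  -161.3   14.4]
yellow side [308. 230.] c [ 675.8 -162.4   20.6]
teal ((514.680419921875, 319.920166015625), (212.2747802734375, 156.28656005859375), 74.57538604736328)
grey ((486.7820739746094, -390.468017578125), (80.02706146240234, 153.5495147705078), 87.48152160644531)
orange side [235. 222.] ((525.7654418945312, -61.764312744140625), (92.58757781982422, 22.186491012573242), 0.2685779333114624)
orange side [225. 194.] ((523.27197265625, 44.79066467285156), (92.71284484863281, 26.51727867126465), 11.622883796691895)
```

View pics/c5.png

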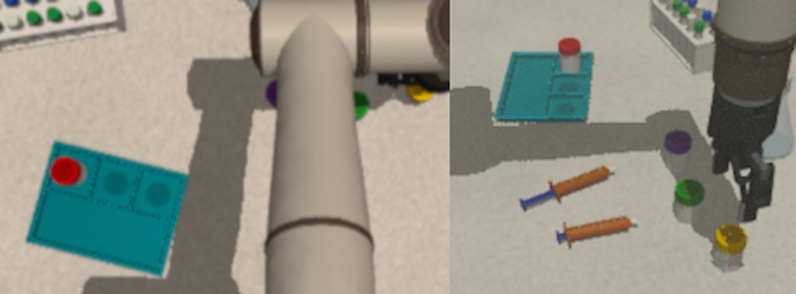

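Red stands upright in the +y well (its cap is at (67,171) in the crop), and the gripper is near the yellow cap at (420,92). I adjust by +5 mm in x and −2 mm in y, then descend.

arm_command:
  steps: [0.005,0.002,0.03,0,0,0,0.03,0,0,0,0.025,0,0,0,0,0,0,0,0,0]

```text
clock: 13.92
position: [688.7, -160.0, -6.1]
ee_rot: [1.0, 0.001, 0.001, 0.0]
contact_force: [1.0, 0.5, 1.5]
gripper_width: 84.9
grasp_force: 0.0
```

arm_command:
  steps: [0,0,0,0,0,0,0,0,0,0,0,0,0,0,0,0,0,0,0,0]
  grip: 0.03

```text
clock: 14.55
position: [688.4, -160.8, -6.1]
ee_rot: [1.0, 0.0, 0.001, 0.0]
contact_force: [-1.7, 0.9, 5.2]
gripper_width: 40.3
grasp_force: 60.5
```

arm_command:
  steps: [0,0,-0.04,0,0,0,-0.04,0,-0.019,-0.051,0,0,-0.019,-0.051,0,0,-0.019,-0.051,0,0,-0.019,-0.051,0,0,-0.019,-0.051,0,0,-0.019,-0.051,0,0,-0.019,-0.051,0,0,-0.019,-0.051,0,0,0,0,0,0,0,0,0,0]

```text
clock: 16.05
position: [534.9, 247.1, 71.9]
ee_rot: [1.0, 0.0, -0.001, 0.0]
contact_force: [0.2, -0.1, -0.9]
gripper_width: 40.4
grasp_force: 60.7
```

arm_command:
  steps: [0,0,0.04,0,0,0,0.03,0,0,0,0.004,0,0,0,0,0,0,0,0,0]

```text
clock: 16.68
position: [536.3, 247.4, -0.3]
ee_rot: [1.0, -0.0, 0.001, -0.001]
contact_force: [-0.1, 0.8, -0.8]
gripper_width: 40.0
grasp_force: 60.7
```

arm_command:
  steps: [0,0,0.002,0,0,0,0,0]

```text
clock: 16.92
position: [535.6, 247.5, -3.1]
ee_rot: [1.0, 0.0, 0.0, -0.0]
contact_force: [0.3, -0.3, -0.4]
gripper_width: 40.2
grasp_force: 60.7
```

arm_command:
  steps: [0,0,0,0,0,0,0,0,0,0,0,0]
  grip: 0.06

```text
clock: 17.3
position: [535.6, 247.5, -3.3]
ee_rot: [1.0, 0.0, 0.0, -0.0]
contact_force: [-0.4, 0.3, -0.1]
gripper_width: 60.2
grasp_force: 0.0
```

arm_command:
  steps: [0,0,-0.03,0,0,0,-0.05,0,0.0365,0.0475,0,0,0.0365,0.0475,0,0,0.0365,0.0475,0,0,0.0365,0.0475,0,0,0,0,0,0,0,0,0,0]
  grip: 0.085

```text
clock: 18.3
position: [681.1, 57.2, 76.1]
ee_rot: [1.0, -0.0, -0.001, 0.0]
contact_force: [0.4, 0.9, -0.1]
gripper_width: 85.0
grasp_force: 0.0
```

arm_command:
  steps: [0.001,0.001,0.03,0,0,0,0.03,0,0,0,0.023,0,0,0,0,0,0,0,0,0]

```text
clock: 18.92
position: [683.1, 57.6, -5.0]
ee_rot: [1.0, 0.001, 0.001, -0.0]
contact_force: [0.4, -0.7, 0.6]
gripper_width: 85.1
grasp_force: 0.0
```

arm_command:
  steps: [0,0,0,0,0,0,0,0,0,0,0,0,0,0,0,0,0,0,0,0]
  grip: 0.03

```text
clock: 19.55
position: [683.3, 56.5, -5.2]
ee_rot: [1.0, 0.0, 0.001, -0.0]
contact_force: [-0.4, -0.7, 4.9]
gripper_width: 40.3
grasp_force: 60.1
```

arm_command:
  steps: [0,0,-0.04,0,0,0,-0.04,0,-0.0225,0.054,0,0,-0.0225,0.054,0,0,-0.0225,0.054,0,0,-0.0225,0.054,0,0,-0.0225,0.054,0,0,-0.0225,0.054,0,0,-0.0225,0.054,0,0,0,0,0,0,0,0,0,0]

```text
clock: 20.92
position: [524.6, -321.7, 73.0]
ee_rot: [1.0, -0.0, -0.0, -0.0]
contact_force: [0.6, 0.4, -0.3]
gripper_width: 40.5
grasp_force: 60.6
```

arm_command:
  steps: [0,0,0.04,0,0,0,0.03,0,0,0,0.004,0,0,0,0,0,0,0,0,0]

```text
clock: 21.55
position: [526.2, -321.5, 0.9]
ee_rot: [1.0, 0.001, 0.001, 0.0]
contact_force: [0.1, 0.4, -1.0]
gripper_width: 40.6
grasp_force: 60.6
```

arm_command:
  steps: [0,0,0.0025,0,0,0,0,0]

```text
clock: 21.8
position: [525.7, -321.8, -2.1]
ee_rot: [1.0, 0.0, 0.001, 0.0]
contact_force: [0.4, 0.1, 2.0]
gripper_width: 40.7
grasp_force: 60.8
```

arm_command:
  steps: [0,0,0,0,0,0,0,0,0,0,0,0]
  grip: 0.06

```text
clock: 22.18
position: [525.0, -321.6, -3.0]
ee_rot: [1.0, 0.0, -0.0, -0.0]
contact_force: [0.1, 0.6, 0.8]
gripper_width: 59.9
grasp_force: 0.0
```

arm_command:
  steps: [0,0,-0.03,0,0,0,-0.05,0,0,-0.052,0,0,0,-0.052,0,0,0,-0.052,0,0,0,-0.052,0,0,0,-0.052,0,0,0,0,0,0,0,0,0,0]
  grip: 0.06

```text
clock: 23.3
position: [525.0, -61.5, 77.1]
ee_rot: [1.0, 0.0, -0.0, 0.0]
contact_force: [0.8, -0.3, 0.4]
gripper_width: 59.9
grasp_force: 0.0
```

Run:
```python
from h import *
a=get_image("top")[100:260,70:440]
b=get_image("side")[80:380,140:340]
cv2.imwrite("pics/c6.png",cv2.cvtColor(np.hstack([cv2.resize(a,(555,240)),cv2.resize(b,(240,360))[:240]]),cv2.COLOR_RGB2BGR))
b=cv2.resize(b,None,fx=1.5,fy=1.5,interpolation=2);a=cv2.resize(a,(555-70,210));o=np.zeros((450,790,3),np.uint8);o[:,:300]=b;o[:210,302:787]=a
cv2.imwrite("pics/c6.png",cv2.cvtColor(o,cv2.COLOR_RGB2BGR))
```

```text
(no output)
```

View pics/c6.png

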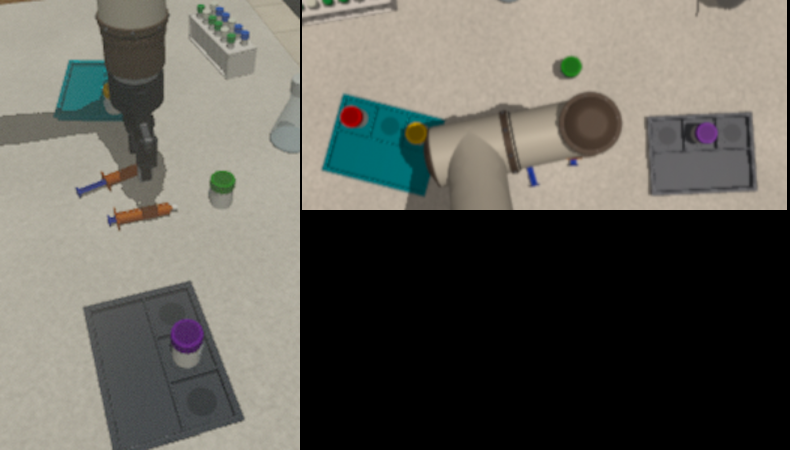

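All three jars stand in their wells (red (352,117), yellow (416,132), purple (706,133) in the right crop), and green is untouched. Now down to the empty syringe.

arm_command:
  steps: [0.001,0,0.04,0,0,0,0.04,0,0,0,0.02,0,0,0,0.008,0,0,0,0,0,0,0,0,0]

```text
clock: 24.15
position: [527.0, -61.8, -29.9]
ee_rot: [1.0, -0.0, 0.001, -0.0]
contact_force: [0.4, 0.2, -0.2]
gripper_width: 60.1
grasp_force: 0.0
```

arm_command:
  steps: [0,0,0,0,0,0,0,0,0,0,0,0,0,0,0,0,0,0,0,0]
  grip: 0.01

```text
clock: 24.78
position: [526.6, -61.5, -30.0]
ee_rot: [1.0, 0.0, 0.001, 0.0]
contact_force: [-1.3, -0.9, 6.9]
gripper_width: 19.8
grasp_force: 58.6
```

arm_command:
  steps: [0,0,-0.04,0,0,0,-0.05,0,-0.0148,0.0524,0,0,-0.0148,0.0524,0,0,-0.0148,0.0524,0,0,-0.0148,0.0524,0,0,-0.0148,0.0524,0,0,0,0,0,0.1725,0,0,0,0.1725,0,0,0,0.1725,0,0,0,0.1725,0,0,0,0.1725,0,0,0,0.1725,0,0,0,0.1725,0,0,0,0.1725,0,0,0,0.1725,0,0,0,0,0,0,0,0]

```text
clock: 27.02
position: [452.0, -323.5, 59.0]
ee_rot: [0.714, -0.7, -0.0, 0.0]
contact_force: [0.5, 0.8, -0.1]
gripper_width: 19.6
grasp_force: 58.8
```

Run:
```python
from h import *
from scipy.spatial.transform import Rotation as R
s=read_state();print(s["position"],R.from_quat(s["ee_rot"]).as_matrix()[:2,0],s["gripper_width"],s["joints"][5])
a=get_image("side")[170:384,150:360]
cv2.imwrite("pics/c7.png",cv2.cvtColor(cv2.resize(a,None,fx=2.2,fy=2.2,interpolation=2),cv2.COLOR_RGB2BGR))
```

```text
[ 452.02075459 -323.51730237   58.98892478] [ 0.02088326 -0.99978191] 19.607415151962414 0.35064016142890025
```

View pics/c7.png

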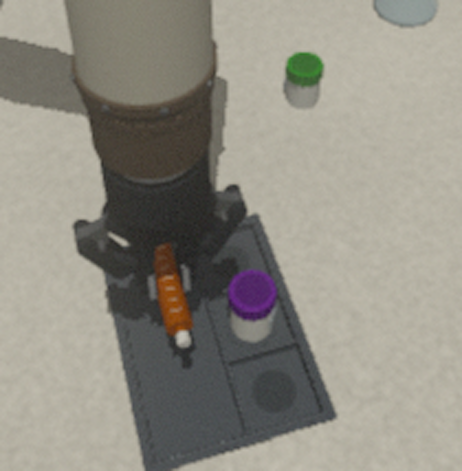

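The syringe is held level over the trough with its nozzle toward −y (crop 182,338). I shift 5 mm away from the jar and lower it.

arm_command:
  steps: [0,0.005,0,0,0,0,0.04,0,0,0,0.03,0,0,0,0.01,0,0,0,0.003,0,0,0,0,0]

```text
clock: 27.82
position: [447.9, -324.0, -23.0]
ee_rot: [0.714, -0.7, 0.001, -0.0]
contact_force: [-0.6, 0.2, -0.1]
gripper_width: 19.9
grasp_force: 58.8
```

arm_command:
  steps: [0,0,0.0015,0,0,0,0,0]

```text
clock: 28.08
position: [447.5, -323.8, -24.8]
ee_rot: [0.714, -0.7, 0.001, -0.0]
contact_force: [-0.2, -0.3, -0.2]
gripper_width: 19.5
grasp_force: 58.8
```

arm_command:
  steps: [0,0,0.0015,0,0,0,0,0]

```text
clock: 28.32
position: [447.1, -323.7, -26.9]
ee_rot: [0.714, -0.701, -0.0, 0.0]
contact_force: [-1.0, 0.3, -0.3]
gripper_width: 19.7
grasp_force: 58.8
```

arm_command:
  steps: [0,0,0,0,0,0,0,0,0,0,0,0]
  grip: 0.031

```text
clock: 28.7
position: [447.2, -323.7, -26.8]
ee_rot: [0.714, -0.701, 0.0, -0.0]
contact_force: [0.1, 0.1, -0.1]
gripper_width: 31.1
grasp_force: 0.0
```

arm_command:
  steps: [0,0,-0.03,0,0,0,-0.06,0,0,0,0,-0.1825,0,0,0,-0.1825,0,0,0,-0.1825,0,0,0,-0.1825,0,0,0,-0.1825,0,0,0,-0.1825,0,0,0,-0.1825,0,0,0,-0.1825,0,0,0,-0.1825,0,0,0,-0.1825,0.0246,-0.0476,0,0,0.0246,-0.0476,0,0,0.0246,-0.0476,0,0,0.0246,-0.0476,0,0,0.0246,-0.0476,0,0,0.0246,-0.0476,0,0,0.0246,-0.0476,0,0]

```text
clock: 31.08
position: [523.4, 45.4, 63.3]
ee_rot: [0.991, 0.136, 0.0, -0.0]
contact_force: [0.9, -0.8, 0.8]
gripper_width: 30.7
grasp_force: 0.0
```

Run:
```python
from h import *
from scipy.spatial.transform import Rotation as R
t=get_image("top");b=get_image("side")
s=read_state();x=R.from_quat(s["ee_rot"]).as_matrix()[:2,0];print(s["position"],np.arctan2(x[1],x[0]),s["gripper_width"])
for n,i in(("top",t),("side",b)):
  for col in("orange","blue"):
    for c in conts(i,col,10)[:4]: print(n,col,np.round(c[:,0].mean(0)),cv2.minAreaRect(wpts(c,14,n)))
cv2.imwrite("pics/c8.png",cv2.cvtColor(cv2.resize(np.hstack([t[150:270,220:430],b[170:290,180:290]]),None,fx=2.45,fy=2.45,interpolation=2),cv2.COLOR_RGB2BGR))
```

```text
[524.99662538  47.85284247  63.46337033] 0.2787090752658182 31.39478062234864
top orange [373. 231.] ((444.6955871582031, -323.093017578125), (93.46049499511719, 29.141216278076172), 88.00089263916016)
top orange [502. 200.] ((522.765869140625, -667.9885864257812), (13.495981216430664, 21.49521827697754), 86.70447540283203)
top blue [244. 232.] ((451.4738464355469, 23.423381805419922), (47.618507385253906, 9.384208679199219), 15.764976501464844)
top blue [354. 232.] ((445.0854797363281, -268.3454284667969), (10.668805122375488, 15.930424690246582), 88.0462875366211)
side orange [225. 320.] ((443.7457275390625, -319.8104248046875), (100.30992126464844, 34.15412521362305), 87.55071258544922)
side orange [224. 195.] ((520.0030517578125, 40.33991241455078), (83.15070343017578, 22.206764221191406), 14.989104270935059)
side blue [218. 297.] ((444.3623352050781, -264.3189392089844), (9.452262878417969, 14.51717472076416), 74.87474822998047)
```

View pics/c8.png

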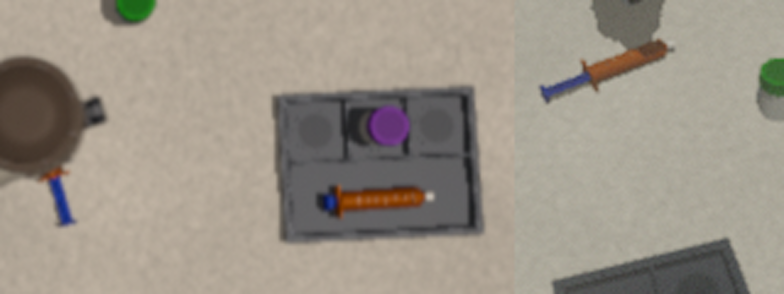

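The empty syringe lies in the grey trough (crop 380,200). Open to 60 mm, correct by −4 mm in y, and descend on the charged syringe.

arm_command:
  steps: [-0.002,0.0035,0,0,0,0,0.03,0,0,0,0.04,0,0,0,0.02,0,0,0,0.004,0,0,0,0,0,0,0,0,0]
  grip: 0.06

```text
clock: 32.05
position: [523.1, 39.5, -29.8]
ee_rot: [0.991, 0.136, 0.001, -0.0]
contact_force: [0.5, 0.3, 0.9]
gripper_width: 59.9
grasp_force: 0.0
```

arm_command:
  steps: [0,0,0,0,0,0,0,0,0,0,0,0,0,0,0,0,0,0,0,0]
  grip: 0.01

```text
clock: 32.67
position: [522.7, 39.9, -30.1]
ee_rot: [0.991, 0.136, 0.001, -0.0]
contact_force: [-1.2, 0.0, 5.1]
gripper_width: 19.9
grasp_force: 58.4
```

arm_command:
  steps: [0,0,-0.04,0,0,0,-0.05,0,0.0076,-0.0515,0,0,0.0076,-0.0515,0,0,0.0076,-0.0515,0,0,0.0076,-0.0515,0,0,0.0076,-0.0515,0,0,0.0076,-0.0515,0,0,0,0,0,-0.1715,0,0,0,-0.1715,0,0,0,-0.1715,0,0,0,-0.1715,0,0,0,-0.1715,0,0,0,-0.1715,0,0,0,0,0,0,0,0]

```text
clock: 34.67
position: [482.8, 349.4, 58.9]
ee_rot: [0.796, 0.605, -0.0, -0.0]
contact_force: [0.7, 0.8, -0.2]
gripper_width: 19.6
grasp_force: 58.8
```

Run:
```python
from h import *
from scipy.spatial.transform import Rotation as R
t=get_image("top");b=get_image("side")
s=read_state();x=R.from_quat(s["ee_rot"]).as_matrix()[:2,0];print(s["position"],np.arctan2(x[1],x[0]),s["gripper_width"])
cv2.imwrite("pics/c9.png",cv2.cvtColor(cv2.resize(np.hstack([t[150:270,70:220],b[80:200,150:280]]),None,fx=2.8,fy=2.8,interpolation=2),cv2.COLOR_RGB2BGR))
```

```text
[482.88342751 349.47158513  59.01996513] 1.3001975043183995 19.362637429137052
```

View pics/c9.png

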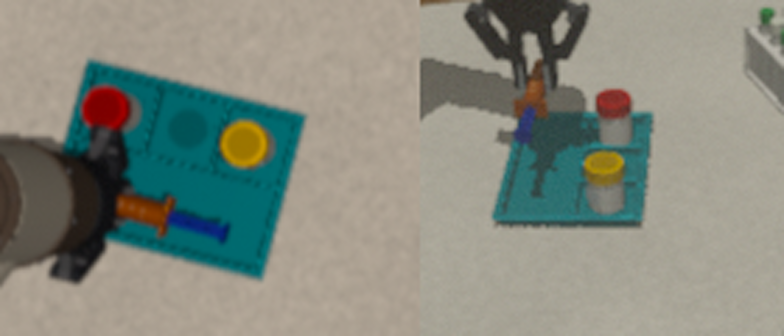

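The charged syringe is level over the trough with its rod toward −y (crop 200,225). The knuckles are well above the jar tops. Lower it and release.

arm_command:
  steps: [0,0,0.04,0,0,0,0.03,0,0,0,0.01,0,0,0,0.003,0,0,0,0,0]

```text
clock: 35.4
position: [483.6, 350.2, -22.9]
ee_rot: [0.796, 0.606, 0.001, -0.0]
contact_force: [-0.8, 0.3, 0.5]
gripper_width: 19.8
grasp_force: 58.7
```

arm_command:
  steps: [0,0,0.0015,0,0,0,0.001,0,0,0,0,0]

```text
clock: 35.78
position: [483.0, 349.6, -26.1]
ee_rot: [0.796, 0.606, 0.0, -0.0]
contact_force: [-0.3, 0.5, -0.6]
gripper_width: 19.4
grasp_force: 58.7
```

arm_command:
  steps: [0,0,0,0,0,0,0,0,0,0,0,0]
  grip: 0.031

```text
clock: 36.15
position: [483.0, 349.6, -26.3]
ee_rot: [0.796, 0.606, 0.0, -0.0]
contact_force: [0.5, 1.3, 0.2]
gripper_width: 30.9
grasp_force: 0.0
```

arm_command:
  steps: [0,0,-0.03,0,0,0,-0.06,0,0,0,-0.06,0,0.02,0.05,-0.02,0,0.02,0.05,0,0,0.02,0.05,0,0,0.02,0.05,0,0,0,0.05,0,0,0,0,0,0,0,0,0,0]

```text
clock: 37.4
position: [744.9, 359.8, 142.7]
ee_rot: [0.796, 0.606, -0.001, -0.0]
contact_force: [-0.2, 0.4, -0.2]
gripper_width: 30.8
grasp_force: 0.0
```

Run:
```python
from h import *
t=get_image("top");b=get_image("side")
print(read_state()["position"])
for n,i in(("top",t),("side",b)):
  for col in("orange","blue","red","yellow","purple","green"):
    for c in conts(i,col,10)[:3]: print(n,col,np.round(c[:,0].mean(0)),np.round(np.array(cv2.minAreaRect(wpts(c,14 if col in("orange","blue") else 59 if n=="top" else 53,n))[0])))
o=np.vstack([t[130:270,60:440],b[80:390,100:480][:210]])
cv2.imwrite("pics/c10.png",cv2.cvtColor(cv2.resize(o,None,fx=1.7,fy=1.7,interpolation=2),cv2.COLOR_RGB2BGR))
```

```text
[744.35755917 360.73237347 144.31219376]
top orange [373. 231.] [ 445. -323.]
top orange [122. 222.] [484. 350.]
top orange [502. 200.] [ 523. -668.]
top blue [354. 232.] [ 444. -268.]
top blue [147. 230.] [462. 280.]
top red [107. 189.] [570. 372.]
top red [412.  81.] [ 838. -423.]
top red [506. 217.] [ 478. -653.]
top yellow [157. 201.] [535. 246.]
top purple [378. 201.] [ 526. -323.]
top green [275. 150.] [661. -60.]
top green [124.  94.] [816. 329.]
side orange [225. 320.] [ 444. -320.]
side orange [193. 135.] [482. 349.]
side blue [218. 297.] [ 444. -264.]
side blue [190. 148.] [459. 278.]
side red [432. 274.] [ 876. -352.]
side red [219. 116.] [573. 375.]
side yellow [215. 139.] [534. 246.]
side purple [264. 303.] [ 526. -326.]
side green [288. 199.] [663. -61.]
```

View pics/c10.png

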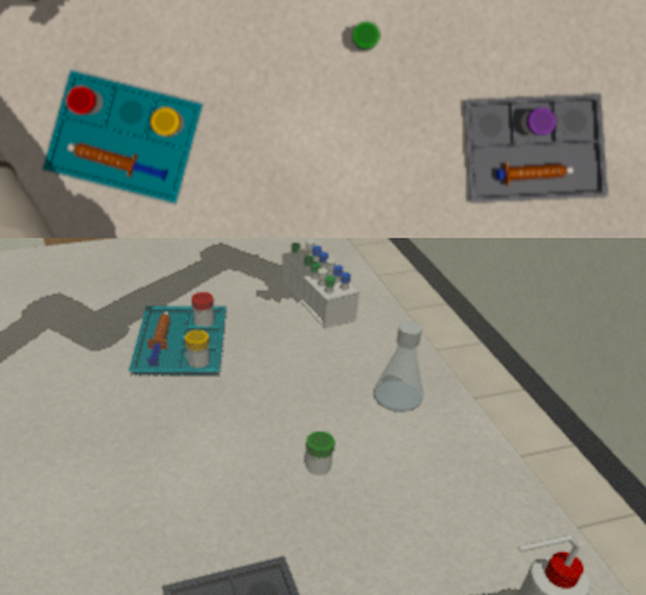

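Both kits are made up: jars stand in their wells, syringes lie in the troughs, the charged plunger is still out, and green stays at (661,−60) mm. The robot touches nothing, so I'm handing in.

```bash
python3 -c "
from bench import *
print(job_done())"
```

```text
the job is handed in; nothing more can be done
None
```

I made up both kits and handed the job in at about 37 s of the 102 s allowed; the final pictures showed every item in place, but the hand-in returned no verdict.

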